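# Clear the offcut down the waste chute

## Robot

A 6-joint arm with a two-finger parallel gripper is mounted at the origin on the work surface. World frame = base frame: x ahead of the robot, y to its left, z up, the work surface at z = 0. Lengths are in m, angles in rad, forces in N, time in s.
With the tool pointing down it reaches from about 0.3 to 0.875 m from the base axis. Payload 6.4 kg.
Tool frame: the origin (TCP) lies at the very end of the fingers, on their centre line; the grasp point (between the pads) lies 19 mm behind it; z points along the fingers, y is the line along which they close (so a half turn about z gives the same grasp; the last joint's range is limited). The gripper opens to 85 mm and grips with 20 to 120 N. Pads are 22 mm wide; open, the fingers measure 114 mm over their backs; the gripper's body (76 mm by 85 mm) begins 54 mm behind the grasp point. The pads swing forward as they close: fully open they stand 13 mm farther back than shut.
Start: joints at [1.086, 0.181, 1.607, -0, 1.354, -0.206], TCP at [0.158, 0.553, 0.231] pointing down, gripper open.
Joint ranges: [-2.99, 2.99], [-0.89, 2.07], [0.3, 2.58], [-1.14, 4.28], [0, 2.63], [-3.12, 3.12]. Speed limits (rad/s): [2.57, 2.57, 3.01, 3.14, 3.14, 3.14].

## Interface

Orientations are given as a unit quaternion [w, x, y, z].
In Python, from bench import ctrl, vision, order gives the robot as it stands (ctrl), with the cameras (vision) and the job (order).
- The arm moves only by the shell command python3 jog.py 'ROWS'. ROWS is a JSON list of rows, 1 to 10 of them, each an object with the fields xyz (a list: dx, dy, dz in shares of 1 m (1.0 is 1 m)), rot (a list: a rotation vector rx, ry, rz in normalised numbers (1 is 90 degrees)), jaw (the opening from 0.0 (shut) to 1.0 (fully open)); a field left out counts as zero (the opening has to be given); each row is the pose to reach, as a shift and turn from the pose commanded when the command began, along the tool's axes at that moment; what a row does not reach only later rows make up. A row lasts 1/8 s, in which the tool goes at most 0.0625 m and 0.188 rad, less where a joint would pass 70% of its speed; a pose out of reach is approached as far as the arm can. The fingers move at their own pace and stop on an object; the grip force is fixed at half the most. Time passes only in rows, so rows that do not move let the fingers close. It prints the time, the measured TCP pose, the force, the opening and the grip force at its end. No shift or turn number may pass 1 either way. Input that does not fit is refused with a message, and nothing moves.
- ctrl.get_obs(): the state, without advancing time (a new reading comes with each control period).
- vision.camera(name): name is "scene" or "side" or "wrist"; returns the picture (400x640x3 uint8, blue, green, red); there is no depth.
- vision.camera_params(name): a dict with "fovy" (degrees; the focal length in pixels is half the picture's height over the tangent of half this angle, whatever the lens; pixels are square), "cx", "cy" (the principal point, pixels), "dist" ([k1, k2, p1, p2, k3] as OpenCV has them; the pictures are not rectified), "view" (4x4, takes a point from world to camera coordinates). Camera axes: x right, y up, looking along -z (the intrinsics and any distortion apply to the point x, -y, -z); pixel columns grow to the right and rows downward; lengths in m; the calibration is good to about 2 mm. A picture is of the moment at which its call begins: read the wrist's pose just before it. camera_params takes no time and is no camera call; for the wrist camera it gives the pose at the moment of the call.
- order.hand_in(): hands the job in; it is judged then, once.
The state is a dict: "time_s": time; "q": joint angles; "dq": joint speeds; "joint_efforts": joint torques, N m; "eef_pos": TCP position; "eef_rot": TCP orientation; "wrist_force": force on the tool from outside, world axes, zero at the start; "torque": the same for the moment, N m; "opening": opening from 0.0 (shut) to 1.0 (fully open); "grasp_force": force on a finger pad.
Only numpy, scipy, OpenCV 4.12 (cv2) and the standard library are available. Lean on these libraries where they do the work, as an engineer would, in place of code of your own. Each camera call takes 0.05 s, during which the arm holds its last target. There are 200 camera calls.

## Task

Clear the cutting platform: slide the steel cover of the waste chute fully open by its red tab, push the red-ended wood offcut over the ledge, without lifting it off the platform, so that it drops down the chute into the yellow tray, and then slide the cover fully shut again. Leave the dark wooden arch and the cork sanding block where they are on the platform.

Things in the scene. Friction and masses are not known exactly. Their poses are not given: they have to be found in the camera images.
- station: Fixed grey bench cabinet with a green platform on top, a blue chute along its far edge and a yellow tray at the chute's foot. Origin on the bench under the middle of the ledge; x points from the platform out over the chute, y along the ledge, z up. The flat platform is at z = 190 mm, x = -170 to 0 (the ledge), y = -200 to 200. The cover's rails and end post reach to y = 270, below z = 182.
- mouth (a point): Centre of the chute's mouth, at the height of the platform's top, 54 mm beyond the ledge. Fixed to the station, same axes. The mouth is 105 mm (station x, from the ledge) by 160 mm (y, centred); its rims lie 8 to 10 mm below the platform's top. Inside, a ramp falls at 50 degrees away from the ledge into the tray; things slide down it by themselves.
- tray (a point): Middle of the floor of the yellow collecting tray, which is fixed to the station: 190 mm beyond the ledge, 6 mm above the bench. The tray is 160 by 190 mm inside with walls 65 mm high, open to the chute on the ledge side.
- cover (a joint): Position of the sliding cover in m: 0 = shut over the mouth, 0.17 = fully open (end stop), slid along the station's +y. It slides with about 2 N of friction, stays where it is left, and stops at both ends.
- cover_tab (a point): Centre of the top of the cover's upright red tab; moves with the cover. The tab is 44 mm along station x, 12 mm thick along station y, and stands 44 mm above the steel cover plate, in its middle (plate 102 by 166 mm, its top 4 mm below the platform's top). It can be pushed from either y side or pinched from above. At cover = 0 it is over the mouth's centre.
- offcut: The waste offcut: a loose bar of pale wood with both ends painted red, 45 mm (its x) by 110 mm (its y, the long way) by 25 mm (its z), 60 to 110 g. Origin at its centre. It lies flat on the platform between the ledge and the robot, in front of the chute's mouth, its long side roughly along the ledge.
- arch: Finished dark wooden arch standing on the platform beside the offcut: 90 mm (its x) by 30 (its y) by 55 high. Origin at the centre of its underside. To be left alone.
- sander: Cork sanding block on the platform, on the other side of the offcut: 95 mm (its x) by 36 by 30 high. Origin at the centre of its underside. To be left alone.

How it is judged:
By the outcome, as a careful person would: the job done as asked, in the order asked, and still so for the second after the job is handed in, with the robot touching nothing.
It also fails if it takes over 54 s, if anything falls off the work surface, if the arm or the gripper's body presses on something with over 40 N, if the wrist force passes 120 N, or if a joint passes its speed limit or range.

## Working session

There is one attempt and no reset: what is moved stays moved. The work goes in short steps, Python scripts to look and compute and a shell command to move; the robot and the scene stay as the last step left them, time stands still between calls to the robot, and variables do not carry over. Pictures are saved under pics/ and viewed, at most 10 in all, crops included, and the job is handed in when it is done.

```bash
ls; mkdir -p pics; python3 - <<'E'
from bench import ctrl, vision, order
import cv2,numpy as np
a=vision.camera("scene");b=vision.camera("side");
cv2.imwrite("pics/scene.png",a);cv2.imwrite("pics/side.png",b)
for n in("scene","side"):
    p=vision.camera_params(n);print({k:np.round(v,3).tolist() for k,v in p.items()})
o=ctrl.get_obs();print(o)
E
```

```text
bench.py
jog.py
pics
{'fovy': 49.776, 'cx': 326.225, 'cy': 189.358, 'dist': [-0.109, 0.0, 0.0, 0.0, 0.0], 'view': [[0.668, 0.744, -0.007, -0.405], [-0.43, 0.394, 0.813, 0.139], [0.607, -0.54, 0.583, -1.41], [0.0, 0.0, 0.0, 1.0]]}
{'fovy': 54.381, 'cx': 323.663, 'cy': 200.218, 'dist': [-0.075, 0.0, 0.0, 0.0, 0.0], 'view': [[-0.996, -0.087, -0.01, 0.665], [0.06, -0.757, 0.651, -0.154], [-0.064, 0.648, 0.759, -0.882], [0.0, 0.0, 0.0, 1.0]]}
{'time_s': 0.1, 'q': array([ 1.08569087e+00,  1.81497647e-01,  1.60787460e+00, -7.99405355e-06,
        1.35378127e+00, -2.06307138e-01]), 'dq': array([ 0.00041661, -0.00408462, -0.00014533, -0.00060815,  0.00099207,
        0.00233713]), 'joint_efforts': array([ 6.49261510e-04, -4.45874834e+01, -3.52238989e+01, -1.68895513e-04,
        4.14978771e-03,  2.59415674e-05]), 'eef_pos': array([0.15800282, 0.55236965, 0.230473  ]), 'eef_rot': array([-2.60786156e-04,  1.38947231e-01,  9.90299479e-01, -7.35580359e-04]), 'wrist_force': array([ 0.09288672,  1.1095466 , -0.37609917]), 'torque': array([ 0.01712549, -0.04500047,  0.00290613]), 'grasp_force': 0.0, 'opening': 0.9987354038398679}
```

View pics/scene.png

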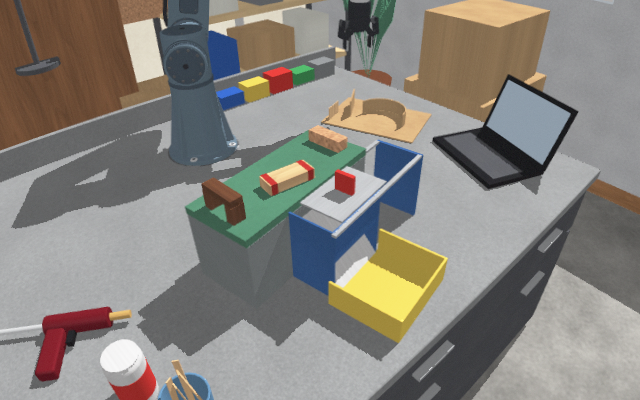

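View pics/side.png

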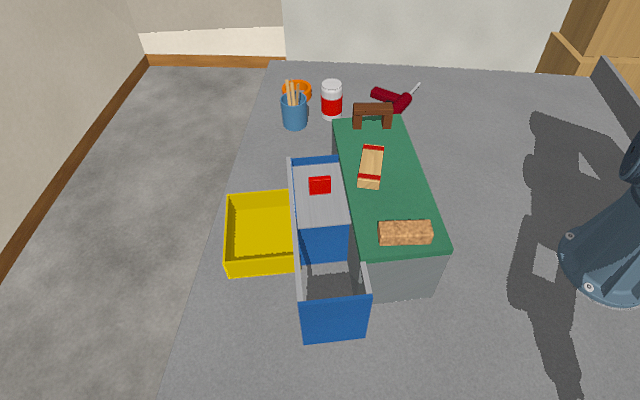

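The scene shows the arch at (223,200), the offcut at (287,177), the sander at (328,138) and the tab at (345,182). In the side view these are at (373,115), (371,167), (405,232) and (320,185). The cover is shut and opens toward the side camera. Next I measure these points.

```bash
cat > h.py <<'E'
import cv2,numpy as np
from bench import ctrl, vision, order
def K(p):
    f=200/np.tan(np.radians(p["fovy"])/2);return np.array([[f,0,p["cx"]],[0,f,p["cy"]],[0,0,1]])
def rays(p,px):
    n=cv2.undistortPoints(np.float64(px).reshape(-1,1,2),K(p),np.float64(p["dist"])).reshape(-1,2)
    V=np.array(p["view"]);d=np.c_[n[:,0],-n[:,1],-np.ones(len(n))]@V[:3,:3]
    return -V[:3,:3].T@V[:3,3],d
def plane(p,px,z):
    c,d=rays(p,px);return (c+d*((z-c[2])/d[:,2])[:,None])[:,:2]
def big(m,n=1):
    cs,_=cv2.findContours(m.astype(np.uint8),cv2.RETR_EXTERNAL,cv2.CHAIN_APPROX_NONE)
    return [c.reshape(-1,2) for c in sorted(cs,key=cv2.contourArea)[::-1][:n]]
def rect(P): return cv2.minAreaRect(np.float32(P*1000))
E
python3 - <<'E'
from h import *
for n in("scene","side"):
    p=vision.camera_params(n);im=cv2.imread(f"pics/{n}.png");h=cv2.cvtColor(im,cv2.COLOR_BGR2HSV)
    H,S,V=[h[...,i].astype(int) for i in range(3)]
    g=(H>65)&(H<90)&(S>90); g[:,:180]=0; g[:100]=0
    r=rect(plane(p,big(g)[0],.19));print(n,"platform",r,cv2.boxPoints(r).round().tolist())
    red=((H<6)|(H>174))&(S>180)&(V>90)
    for c in big(red,8):
        m=c.mean(0); print(" red",m.round(),cv2.contourArea(c),"z.19",plane(p,[m],.19).round(3),"z.215",plane(p,[m],.215).round(3), 'bb',cv2.boundingRect(c))
    bx={"scene":(255,155,65,45),"side":(350,138,42,58)}[n]
    w=np.zeros_like(g);x,y,a,b=bx;w[y:y+b,x:x+a]=1
    off=w&~g&(V>60); o=big(off)[0]
    print(" off hsv",h[177,287] if n=="scene" else h[165,370])
    top=w&(V>(190))&~g; r=rect(plane(p,big(top)[0],.215));print(" offtop",r,cv2.boxPoints(r).round().tolist())
E
```

```text
scene platform ((551.9114990234375, -73.547607421875), (181.4600372314453, 406.9580383300781), 11.641550064086914) [[422.0, 107.0], [504.0, -291.0], [682.0, -255.0], [600.0, 144.0]]
 red [ 51. 353.] 915.5 z.19 [[ 0.681 -0.59 ]] z.215 [[ 0.705 -0.586]] bb (35, 327, 31, 50)
 red [137. 386.] 672.0 z.19 [[ 0.808 -0.511]] z.215 [[ 0.826 -0.511]] bb (112, 363, 44, 37)
 red [ 80. 317.] 515.5 z.19 [[ 0.643 -0.534]] z.215 [[ 0.669 -0.533]] bb (43, 307, 69, 19)
 red [279.  79.] 481.0 z.19 [[0.09  0.258]] z.215 [[0.143 0.22 ]] bb (264, 68, 29, 25)
 red [344. 182.] 324.5 z.19 [[0.654 0.009]] z.215 [[ 0.68  -0.016]] bb (335, 170, 19, 25)
 red [270. 181.] 56.0 z.19 [[ 0.544 -0.105]] z.215 [[ 0.575 -0.125]] bb (261, 174, 16, 16)
 red [306. 167.] 35.0 z.19 [[ 0.554 -0.013]] z.215 [[ 0.584 -0.037]] bb (298, 161, 14, 14)
 red [274. 191.] 2.0 z.19 [[ 0.581 -0.12 ]] z.215 [[ 0.61 -0.14]] bb (272, 189, 5, 4)
 off hsv [ 19  90 240]
 offtop ((573.5596313476562, -79.47221374511719), (107.8924560546875, 45.63566207885742), 84.57560729980469) [[546.0, -131.0], [591.0, -135.0], [601.0, -28.0], [556.0, -24.0]]
side platform ((545.3207397460938, -64.98268127441406), (172.3929443359375, 409.8067626953125), 11.58060359954834) [[420.0, 118.0], [502.0, -283.0], [671.0, -248.0], [589.0, 153.0]]
 red [391.  98.] 426.0 z.19 [[ 0.521 -0.346]] z.215 [[ 0.525 -0.309]] bb (371, 87, 41, 27)
 red [319. 185.] 344.5 z.19 [[ 0.677 -0.029]] z.215 [[ 0.674 -0.006]] bb (309, 176, 22, 19)
 red [331. 105.] 265.0 z.19 [[ 0.673 -0.304]] z.215 [[ 0.671 -0.269]] bb (321, 96, 21, 20)
 red [368. 176.] 66.5 z.19 [[ 0.577 -0.062]] z.215 [[ 0.579 -0.037]] bb (357, 173, 24, 7)
 red [373. 147.] 53.5 z.19 [[ 0.567 -0.154]] z.215 [[ 0.569 -0.125]] bb (363, 145, 21, 6)
 off hsv [ 18 107 209]
 offtop ((573.2935180664062, -83.23507690429688), (79.61997985839844, 43.413848876953125), 84.05165100097656) [[548.0, -121.0], [591.0, -125.0], [599.0, -46.0], [556.0, -41.0]]
```

```bash
python3 - <<'E'
import cv2
a=cv2.imread("pics/side.png")[100:270,280:450];cv2.imwrite("pics/z1.png",cv2.resize(a,(595,595),interpolation=cv2.INTER_NEAREST))
E
```

```text
(no output)
```

View pics/z1.png

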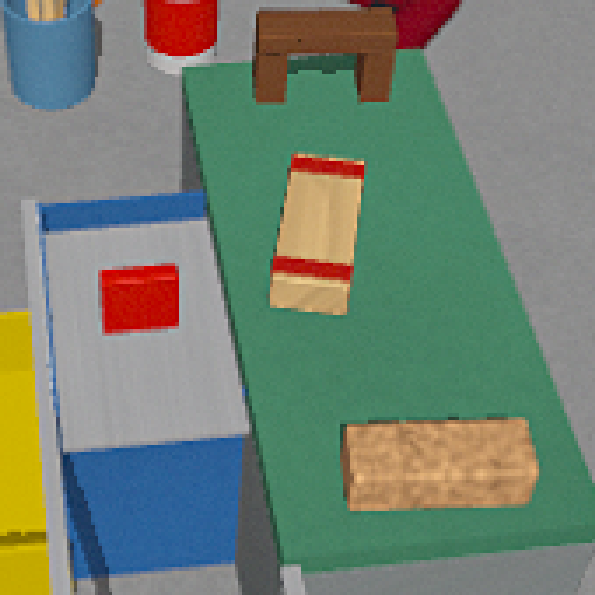

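```bash
python3 - <<'E'
from h import *
p=vision.camera_params("side")
f=lambda L:np.array(L)/3.5+[280,100]-.5+.14
O=np.array([.630,-.0535]);t=np.radians(11.6);A=np.array([[np.cos(t),-np.sin(t)],[np.sin(t),np.cos(t)]])
S=lambda P:((P-O)@A*1000).round(1).tolist()
for n,L,z in [("tab bottom +y",[(103,333),(178,326)],.186),("tab top -y",[(101,269),(178,264)],.23),
 ("plate far",[(47,235),(212,218)],.186),("plate near",[(65,449),(245,435)],.186),
 ("offcut top",[(292,154),(364,160),(272,278),(350,284)],.215),("offcut bottom near",[(270,307),(347,314)],.19),
 ("arch feet +y",[(257,103),(286,103),(357,101),(391,101)],.19),("sander bottom",[(348,510),(535,507)],.19),("ledge",[(184,70),(285,568)],.19)]:
    P=plane(p,f(L),z);print(n,P.round(3).tolist(),S(P))
E
```

```text
tab bottom +y [[0.696, -0.003], [0.653, -0.012]] [[74.3, 36.0], [30.6, 36.0]]
tab top -y [[0.696, -0.012], [0.653, -0.019]] [[73.0, 27.3], [29.8, 28.8]]
plate far [[0.739, -0.081], [0.638, -0.104]] [[101.3, -48.7], [-1.9, -50.9]]
plate near [[0.707, 0.081], [0.611, 0.064]] [[102.2, 116.5], [4.5, 119.0]]
offcut top [[0.591, -0.135], [0.547, -0.133], [0.6, -0.027], [0.556, -0.026]] [[-54.4, -71.6], [-97.6, -60.7], [-23.7, 31.9], [-66.9, 42.0]]
offcut bottom near [[0.6, -0.028], [0.555, -0.026]] [[-24.1, 31.4], [-67.5, 42.3]]
arch feet +y [[0.615, -0.214], [0.595, -0.215], [0.547, -0.221], [0.524, -0.223]] [[-47.3, -153.7], [-66.7, -151.3], [-114.7, -147.6], [-137.5, -144.8]]
sander bottom [[0.555, 0.111], [0.459, 0.102]] [[-39.9, 176.5], [-136.7, 186.9]]
ledge [[0.666, -0.246], [0.587, 0.149]] [[-3.1, -195.5], [-1.6, 206.8]]
```

The points agree with the given sizes: the ledge origin is at (0.630, -0.0535), with yaw 11.6°. The cover stands about 32 mm open at the start. Next I compute the move to the tab.

```bash
cat > go.py <<'E'
# prints shift/turn in tool axes to station-frame target x,y (mm), z (mm), tool y along station y
import sys
from h import *
from scipy.spatial.transform import Rotation as R
o=ctrl.get_obs();q=o["eef_rot"];r=R.from_quat([q[1],q[2],q[3],q[0]])
t=np.radians(11.6);ex=np.array([np.cos(t),np.sin(t),0]);ey=np.array([-ex[1],ex[0],0]);O=np.array([.63,-.0535,0])
T=R.from_matrix(np.c_[-ex,ey,[0,0,-1]])
d=o["eef_pos"]-O;print("now st mm",(d@ex*1e3).round(1),(d@ey*1e3).round(1),(d[2]*1e3).round(1),"t",o["time_s"])
for a in sys.argv[1:]:
    x,y,z=[float(v)/1e3 for v in a.split(",")]
    print(a,r.inv().apply(O+x*ex+y*ey+[0,0,z]-o["eef_pos"]).round(4),(r.inv()*T).as_rotvec().round(4))
E
python3 go.py 53,32,330 53,32,197
```

```text
now st mm -340.5 688.4 230.5 t 0.1
53,32,330 [-0.6526 -0.3998 -0.0991] [-0.0014 -0.0007 -0.4813]
53,32,197 [-0.6527 -0.3996  0.0339] [-0.0014 -0.0007 -0.4813]
```

The manual's scale: turns go in shares of 90 degrees. Converting my numbers, -0.4813 rad is -0.3064.

```bash
python3 jog.py '[{"xyz":[0, 0, -0.06], "jaw":1}, {"xyz":[-0.04, -0.02, -0.1], "rot":[0, 0, -0.0637], "jaw":1}, {"xyz":[-0.6526, -0.3998, -0.0991], "rot":[0, 0, -0.3064], "jaw":1}, {"xyz":[-0.6526, -0.3998, -0.0991], "rot":[0, 0, -0.3064], "jaw":1}, {"xyz":[-0.6526, -0.3998, -0.0991], "rot":[0, 0, -0.3064], "jaw":1}, {"xyz":[-0.6526, -0.3998, -0.0991], "rot":[0, 0, -0.3064], "jaw":1}, {"xyz":[-0.6526, -0.3998, -0.0991], "rot":[0, 0, -0.3064], "jaw":1}, {"xyz":[-0.6526, -0.3998, -0.0991], "rot":[0, 0, -0.3064], "jaw":1}, {"xyz":[-0.6526, -0.3998, -0.0991], "rot":[0, 0, -0.3064], "jaw":1}, {"xyz":[-0.6526, -0.3998, -0.0991], "rot":[0, 0, -0.3064], "jaw":1}]'; python3 go.py 53,32,330 53,32,197
```

```text
time_s: 1.35
eef_pos: [0.5199, 0.16, 0.3304]
eef_rot: [-0.0, -0.101, 0.995, 0.0]
wrist_force: [0.8, 0.0, 0.3]
opening: 0.995
grasp_force: 0.0
now st mm -64.9 231.3 330.4 t 1.35
53,32,330 [-0.1179 -0.1993  0.0004] [ 0.0003 -0.0003 -0.0002]
53,32,197 [-0.118  -0.1993  0.1334] [ 0.0003 -0.0003 -0.0002]
```

```bash
python3 jog.py '[{"xyz":[-0.118, -0.199, 0], "jaw":1}, {"xyz":[-0.118, -0.199, 0], "jaw":1}, {"xyz":[-0.118, -0.199, 0], "jaw":1}, {"xyz":[-0.118, -0.199, 0], "jaw":1}, {"xyz":[-0.118, -0.199, 0], "jaw":1}, {"xyz":[-0.118, -0.199, 0.05], "jaw":1}, {"xyz":[-0.118, -0.199, 0.05], "jaw":1}]'; python3 go.py 53,32,197; python3 - <<'E'
from h import *
cv2.imwrite("pics/s2.png",np.hstack([vision.camera("side")[60:360,200:500],vision.camera("wrist")[50:350,120:520]]))
E
```

```text
time_s: 2.22
eef_pos: [0.6715, -0.008, 0.2757]
eef_rot: [-0.005, -0.101, 0.995, 0.002]
wrist_force: [-0.9, 0.2, 0.5]
opening: 1.0
grasp_force: 0.0
now st mm 49.7 36.2 275.7 t 2.225
53,32,197 [-0.004  -0.0045  0.0786] [ 0.004  -0.0092  0.0007]
```

View pics/s2.png

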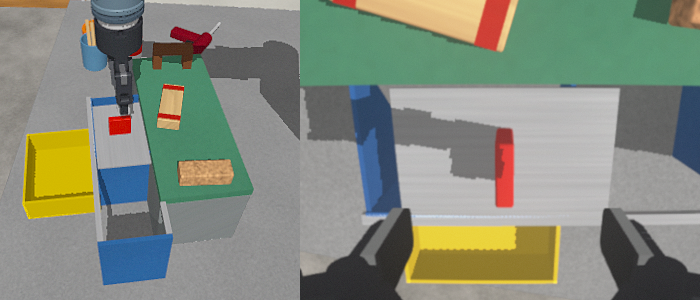

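The tab lies centred between the fingers in the wrist view (crop x≈505 against a finger middle of about 510). Now I descend and pinch.

```bash
python3 jog.py '[{"xyz":[0, 0, 0.04], "jaw":1}, {"xyz":[0, 0, 0.07], "jaw":1}, {"xyz":[0, 0, 0.078], "jaw":1}, {"xyz":[0, 0, 0.078], "jaw":0}, {"xyz":[0, 0, 0.078], "jaw":0}, {"xyz":[0, 0, 0.078], "jaw":0}, {"xyz":[0, 0, 0.078], "jaw":0}, {"xyz":[0, 0, 0.078], "jaw":0}, {"xyz":[0, 0, 0.078], "jaw":0}]'; python3 go.py 53,160,197
```

```text
time_s: 3.45
eef_pos: [0.675, -0.0095, 0.2037]
eef_rot: [0.001, -0.101, 0.995, -0.0]
wrist_force: [-1.2, -0.9, 4.8]
opening: 0.128
grasp_force: 60.4
now st mm 52.9 34.1 203.7 t 3.45
53,160,197 [-1.000e-04  1.259e-01  6.600e-03] [-0.0004  0.0011  0.0001]
```

```bash
python3 jog.py '[{"xyz":[0, 0.03, 0], "jaw":0}, {"xyz":[0, 0.06, 0], "jaw":0}, {"xyz":[0, 0.09, 0], "jaw":0}, {"xyz":[0, 0.115, 0], "jaw":0}, {"xyz":[0, 0.125, 0], "jaw":0}, {"xyz":[0, 0.13, 0], "jaw":0}, {"xyz":[0, 0.13, 0], "jaw":0}, {"xyz":[0, 0.13, 0], "jaw":0}]'; python3 go.py; python3 jog.py '[{"xyz":[0, 0.003, 0], "jaw":0}, {"xyz":[0, 0.006, 0], "jaw":0}, {"xyz":[0, 0.008, 0], "jaw":0}, {"xyz":[0, 0.008, 0], "jaw":0}, {"xyz":[0, 0.008, 0], "jaw":0}]'; python3 go.py
```

```text
time_s: 4.45
eef_pos: [0.6486, 0.1187, 0.2037]
eef_rot: [0.0, -0.101, 0.995, 0.0]
wrist_force: [-2.1, 1.8, 5.4]
opening: 0.127
grasp_force: 60.7
now st mm 52.8 164.9 203.7 t 4.45
time_s: 5.08
eef_pos: [0.6471, 0.1256, 0.2037]
eef_rot: [0.0, -0.101, 0.995, -0.0]
wrist_force: [-1.5, -0.8, 6.1]
opening: 0.127
grasp_force: 60.7
now st mm 52.8 172.0 203.7 t 5.075
```

Not yet at the stop, so I nudge on until the force rises.

```bash
for i in 1 2 3; do python3 jog.py '[{"xyz":[0, 0.002, 0], "jaw":0}, {"xyz":[0, 0.002, 0], "jaw":0}, {"xyz":[0, 0.002, 0], "jaw":0}]' | grep force; python3 go.py; done
```

```text
wrist_force: [-2.2, -6.3, 5.4]
grasp_force: 60.6
now st mm 52.8 172.8 203.7 t 5.45
wrist_force: [0.7, -9.9, 5.9]
grasp_force: 60.7
now st mm 52.8 172.8 203.7 t 5.825
wrist_force: [0.2, -17.5, 5.2]
grasp_force: 60.7
now st mm 52.8 172.9 203.7 t 6.2
```

At the end stop (force rises, position holds). Release, lift, go behind the offcut.

```bash
python3 jog.py '[{"jaw":0.5}, {"jaw":0.5}, {"jaw":0.5}, {"xyz":[0, 0, -0.06], "jaw":0.5}, {"xyz":[0, 0, -0.1], "jaw":0.5}, {"xyz":[0, 0, -0.1], "jaw":0.5}, {"xyz":[0, 0, -0.1], "jaw":0.5}]'; python3 go.py -128,-14,300 -128,-14,198
```

```text
time_s: 7.08
eef_pos: [0.6452, 0.132, 0.3018]
eef_rot: [-0.001, -0.101, 0.995, 0.0]
wrist_force: [0.0, -0.5, -0.1]
opening: 0.499
grasp_force: 0.0
now st mm 52.2 178.7 301.8 t 7.075
-128,-14,300 [ 0.1803 -0.1926  0.002 ] [ 0.0003 -0.0011  0.0006]
-128,-14,198 [ 0.1802 -0.1926  0.104 ] [ 0.0003 -0.0011  0.0006]
```

```bash
python3 jog.py '[{"xyz":[0.18, -0.1926, 0], "jaw":0.5}, {"xyz":[0.18, -0.1926, 0], "jaw":0.5}, {"xyz":[0.18, -0.1926, 0], "jaw":0.5}, {"xyz":[0.18, -0.1926, 0], "jaw":0.5}, {"xyz":[0.18, -0.1926, 0], "jaw":0.5}, {"xyz":[0.18, -0.1926, 0], "jaw":0.5}, {"xyz":[0.18, -0.1926, 0.04], "jaw":0.5}, {"xyz":[0.18, -0.1926, 0.07], "jaw":0.5}, {"xyz":[0.18, -0.1926, 0.07], "jaw":0.5}]'; python3 go.py -128,-14,198;python3 - <<'E'
from h import *
cv2.imwrite("pics/s3.png",np.hstack([vision.camera("side")[60:360,250:500],vision.camera("scene")[80:380,150:500]]))
E
```

```text
time_s: 8.2
eef_pos: [0.5068, -0.0909, 0.2296]
eef_rot: [-0.003, -0.102, 0.995, 0.002]
wrist_force: [0.3, -0.1, -0.2]
opening: 0.5
grasp_force: 0.0
now st mm -128.2 -11.9 229.6 t 8.2
-128,-14,198 [-0.0003 -0.0023  0.0316] [ 0.0043 -0.0052  0.0021]
```

View pics/s3.png

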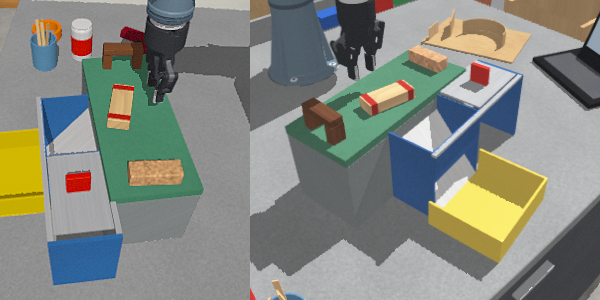

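The cover is fully open (the ramp shows) and the gripper is behind the offcut with everything else undisturbed. Next I descend and push toward the ledge (tool -x).

```bash
python3 jog.py '[{"xyz":[0, 0, 0.025], "jaw":0.5}, {"xyz":[0, 0, 0.0325], "jaw":0.5}, {"xyz":[0, 0, 0.0325], "jaw":0.5}, {"xyz":[0, 0, 0.0325], "jaw":0.5}]'; python3 go.py; python3 jog.py '[{"xyz":[-0.01, 0, 0], "jaw":0.5}, {"xyz":[-0.02, 0, 0], "jaw":0.5}, {"xyz":[-0.03, 0, 0], "jaw":0.5}, {"xyz":[-0.04, 0, 0], "jaw":0.5}, {"xyz":[-0.05, 0, 0], "jaw":0.5}, {"xyz":[-0.06, 0, 0], "jaw":0.5}, {"xyz":[-0.06, 0, 0], "jaw":0.5}, {"xyz":[-0.06, 0, 0], "jaw":0.5}]'; python3 go.py;python3 - <<'E'
from h import *
cv2.imwrite("pics/s4.png",np.hstack([vision.camera("side")[60:360,250:500],vision.camera("scene")[80:380,150:500]]))
E
```

```text
time_s: 8.8
eef_pos: [0.5088, -0.0934, 0.2015]
eef_rot: [0.001, -0.101, 0.995, -0.0]
wrist_force: [0.2, -0.4, -0.1]
opening: 0.497
grasp_force: 0.0
now st mm -126.7 -14.8 201.5 t 8.8
time_s: 9.8
eef_pos: [0.5667, -0.0811, 0.2001]
eef_rot: [-0.0, -0.101, 0.995, 0.0]
wrist_force: [-0.3, 0.8, -0.4]
opening: 0.499
grasp_force: 0.0
now st mm -67.5 -14.3 200.1 t 9.8
```

View pics/s4.png

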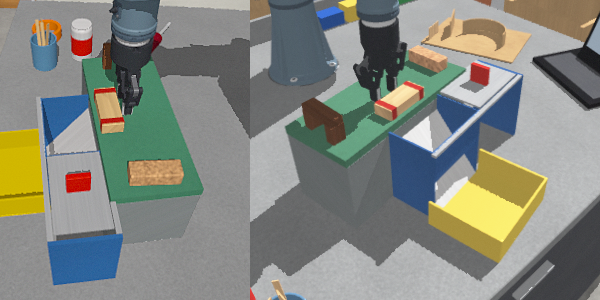

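The offcut has squared up to the ledge in front of the mouth. I push on over the ledge.

```bash
python3 jog.py '[{"xyz":[-0.012, 0, 0], "jaw":0.5}, {"xyz":[-0.024, 0, 0], "jaw":0.5}, {"xyz":[-0.036, 0, 0], "jaw":0.5}, {"xyz":[-0.048, 0, 0], "jaw":0.5}, {"xyz":[-0.06, 0, 0], "jaw":0.5}, {"xyz":[-0.07, 0, 0], "jaw":0.5}, {"xyz":[-0.08, 0, 0], "jaw":0.5}, {"xyz":[-0.08, 0, 0], "jaw":0.5}, {"xyz":[-0.08, 0, 0], "jaw":0.5}]'; python3 go.py; python3 jog.py '[{"xyz":[0, 0, -0.06], "jaw":0.5}, {"xyz":[0, 0, -0.1], "jaw":0.5}, {"xyz":[0, 0, -0.1], "jaw":0.5}, {"xyz":[0, 0, -0.1], "jaw":0.5}]'; python3 go.py 53,173,300 53,173,204; python3 - <<'E'
from h import *
cv2.imwrite("pics/s5.png",np.hstack([vision.camera("side")[60:360,200:450],vision.camera("scene")[80:380,150:500]]))
E
```

```text
time_s: 11.02
eef_pos: [0.645, -0.0651, 0.2001]
eef_rot: [-0.0, -0.101, 0.995, 0.0]
wrist_force: [-0.2, -0.8, 0.2]
opening: 0.501
grasp_force: 0.0
now st mm 12.4 -14.3 200.1 t 11.025
time_s: 11.52
eef_pos: [0.6446, -0.0651, 0.2995]
eef_rot: [-0.0, -0.101, 0.995, 0.0]
wrist_force: [-0.7, 0.1, -0.2]
opening: 0.498
grasp_force: 0.0
now st mm 12.0 -14.3 299.5 t 11.525
53,173,300 [-0.041   0.1873 -0.0004] [ 0.0004 -0.0008 -0.0001]
53,173,204 [-0.0411  0.1872  0.0956] [ 0.0004 -0.0008 -0.0001]
```

View pics/s5.png

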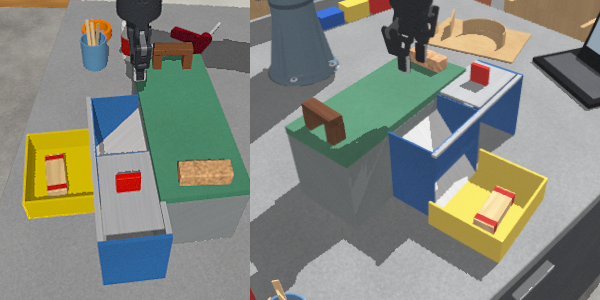

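The offcut is in the tray, and the arch and sander have not moved. Back to the tab.

```bash
python3 jog.py '[{"xyz":[-0.041, 0.187, 0], "jaw":0.7}, {"xyz":[-0.041, 0.187, 0], "jaw":0.7}, {"xyz":[-0.041, 0.187, 0], "jaw":0.7}, {"xyz":[-0.041, 0.187, 0], "jaw":0.7}, {"xyz":[-0.041, 0.187, 0], "jaw":0.7}, {"xyz":[-0.041, 0.187, 0.05], "jaw":0.7}, {"xyz":[-0.041, 0.187, 0.095], "jaw":0.7}, {"xyz":[-0.041, 0.187, 0.095], "jaw":0.7}, {"xyz":[-0.041, 0.187, 0.095], "jaw":0.7}]' | grep -v eef; python3 go.py;python3 jog.py '[{"jaw":0}, {"jaw":0}, {"jaw":0}, {"jaw":0}, {"jaw":0}]'; python3 go.py
```

```text
time_s: 12.75
wrist_force: [0.7, 0.5, 1.3]
opening: 0.7
grasp_force: 0.0
now st mm 54.3 171.2 206.9 t 12.75
time_s: 13.38
eef_pos: [0.6484, 0.1264, 0.2068]
eef_rot: [0.001, -0.101, 0.995, -0.0]
wrist_force: [-1.2, -0.6, 6.0]
opening: 0.126
grasp_force: 60.3
now st mm 54.2 172.5 206.8 t 13.375
```

```bash
python3 jog.py '[{"xyz":[0, -0.025, 0], "jaw":0}, {"xyz":[0, -0.055, 0], "jaw":0}, {"xyz":[0, -0.085, 0], "jaw":0}, {"xyz":[0, -0.115, 0], "jaw":0}, {"xyz":[0, -0.14, 0], "jaw":0}, {"xyz":[0, -0.155, 0], "jaw":0}, {"xyz":[0, -0.163, 0], "jaw":0}, {"xyz":[0, -0.165, 0], "jaw":0}, {"xyz":[0, -0.165, 0], "jaw":0}, {"xyz":[0, -0.165, 0], "jaw":0}]'|grep force; python3 go.py; for i in 1 2 3 4; do python3 jog.py '[{"xyz":[0, -0.002, 0], "jaw":0}, {"xyz":[0, -0.002, 0], "jaw":0}, {"xyz":[0, -0.002, 0], "jaw":0}]' | grep force; python3 go.py; done
```

```text
wrist_force: [0.1, -1.4, 5.3]
grasp_force: 60.4
now st mm 54.3 7.1 206.8 t 14.625
wrist_force: [-1.1, 0.1, 5.2]
grasp_force: 60.4
now st mm 54.3 5.7 206.7 t 15.0
wrist_force: [-0.7, 0.8, 4.9]
grasp_force: 60.4
now st mm 54.3 3.8 206.8 t 15.375
wrist_force: [-2.3, 3.8, 7.1]
grasp_force: 60.5
now st mm 54.3 2.8 206.8 t 15.75
wrist_force: [-4.5, 9.5, 7.4]
grasp_force: 60.8
now st mm 54.3 2.7 206.7 t 16.125
```

Shut against the stop after 170 mm of travel. Release, lift, check.

```bash
python3 jog.py '[{"jaw":0.5}, {"jaw":0.5}, {"jaw":0.5}, {"xyz":[0, 0, -0.05], "jaw":0.5}, {"xyz":[0, 0, -0.1], "jaw":0.5}, {"xyz":[0, 0, -0.14], "jaw":0.5}, {"xyz":[0, 0, -0.14], "jaw":0.5}, {"xyz":[0, 0, -0.14], "jaw":0.5}]'; python3 - <<'E'
from h import *
cv2.imwrite("pics/s6.png",np.hstack([vision.camera("side")[60:360,200:450],vision.camera("scene")[80:380,150:500]]))
E
```

```text
time_s: 17.12
eef_pos: [0.6822, -0.0433, 0.3442]
eef_rot: [-0.001, -0.101, 0.995, 0.0]
wrist_force: [0.3, -0.6, 0.3]
opening: 0.499
grasp_force: 0.0
```

View pics/s6.png

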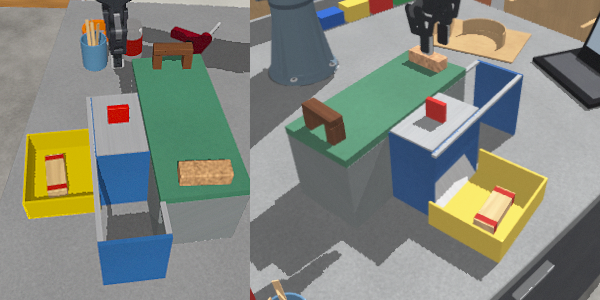

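The cover is shut (tab at crop (118,113)), the offcut is in the tray, and the arch and sander are in place. The gripper is clear.

```bash
python3 -c "
from bench import ctrl, vision, order
print(order.hand_in())"
```

```text
the job is handed in; nothing more can be done
None
```

The job is handed in at about 17 s: I slid the cover fully open, pushed the offcut over the ledge into the tray, and slid the cover shut against its stop; the arch and sanding block look unmoved in the last pictures.

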